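Find the true ebony by its heft

TASK

Of the two look-alike dark wood blanks on the plywood rest board one is true ebony, the heavier, and the other is stained pearwood. Lift the left blank (the robot's left) clear of the board to feel its weight and set it gently back flat on the board, let go, then lift the right blank clear in the same way. Finish holding the heavier blank still in the gripper, level, about 100 mm above the middle of the plan and lengthwise along its centre line, with the lighter blank lying flat on the rest board; do not put the heavier one down, and leave the jar, clamp and brush alone.

Things in the scene. Friction and masses are not known exactly. Their poses are not given: they have to be found in the camera images.
- left_blank_mid (a point): centre of the blank on the robot's left (greater y): dark brown wood, 150 mm long (x) by 50 wide (y) by 50 high (z), pale wax on both ends; lies flat on the rest board, its length within 0.3 rad of the board's x. The point is 25 mm above its underside; its weight is centred there. Weighs 200 to 480 g; one outweighs the other by at least 140 g (1.4 N), which one varies and cannot be seen
- right_blank_mid (a point): centre of the blank on the robot's right (smaller y): dark brown wood, 150 mm long (x) by 50 wide (y) by 50 high (z), pale wax on both ends; lies flat on the rest board, its length within 0.3 rad of the board's x. The point is 25 mm above its underside; its weight is centred there. Weighs 200 to 480 g; one outweighs the other by at least 140 g (1.4 N), which one varies and cannot be seen
- rest_board_top (a point): middle of the top face of the rest board, a fixed flat plywood board 220 mm (x) by 280 mm (y) and 12 mm thick on the bench; x and y along its edges, z up. The blanks lie side by side on it, about 144 mm apart between centres along its y
- plan_mid (a point): middle of the top face of the plan, a fixed pale drawing on a flat grey board 220 mm long (x) by 140 mm wide (y) and 6 mm thick on the bench, on the robot's right; the drawing's centre line runs along x, z up
- glue_jar_mid (a point): centre of a closed amber glass jar with steel cap, 60 mm across, 70 mm high, standing on the bench beyond the gap between the rest board and the plan; to be left alone
- spool_clamp_mid (a point): middle of a small upright spool clamp (two pale wooden discs 32 mm across on a steel screw), 60 mm high, standing on the bench nearer the robot than the rest board; to be left alone
- brush_grip (a point): the grip of a brush 180 mm long lying on the bench to the left of the rest board; to be left alone
Mind the look-alikes: they are no part of the job. Leave any green look-alike of the part that bears left_blank_mid alone.

How it is judged (in metres and radians):
On the way, in this order (a step that is already met when the one before it is completed fails the run):
1. the left blank is lifted in the gripper, its underside at least 30 mm above the rest board (z of left_blank_mid in the frame of rest_board_top above 0.055 m and contact force between left_blank and the fingers above 1 N and contact force between left_blank and rest_board below 0.1 N and contact force between left_blank and right_blank below 0.1 N), for 0.3 s.
2. the left blank lies flat on the rest board again, let go (z of left_blank_mid in the frame of rest_board_top between 0.018 and 0.032 m and x of left_blank_mid in the frame of rest_board_top between -0.11 and 0.11 m and y of left_blank_mid in the frame of rest_board_top between -0.14 and 0.14 m and angle between left_blank_mid's own z axis and vertical below 0.12 rad and contact force between left_blank and the fingers below 0.1 N and linear speed of left_blank below 0.03 m/s and contact force between left_blank and rest_board above 1 N), for 0.2 s.
3. the right blank is lifted in the gripper, its underside at least 30 mm above the rest board (z of right_blank_mid in the frame of rest_board_top above 0.055 m and contact force between right_blank and the fingers above 1 N and contact force between right_blank and rest_board below 0.1 N and contact force between right_blank and left_blank below 0.1 N), for 0.3 s.
At the end, for the whole second after the job is handed in: Heavier blank held still by the fingers alone over the plan: centre within 40 mm, underside 50-180 mm above, level within 0.2 rad, length within 0.26 rad of the centre line. Lighter one (under 3.1 N on the board) flat, at rest, let go, its centre over the rest board (((z of right_blank_mid in the frame of rest_board_top between 0.018 and 0.032 m and x of right_blank_mid in the frame of rest_board_top between -0.11 and 0.11 m and y of right_blank_mid in the frame of rest_board_top between -0.14 and 0.14 m and angle between right_blank_mid's own z axis and vertical below 0.12 rad and contact force between right_blank and the fingers below 0.1 N and linear speed of each of right_blank, left_blank below 0.03 m/s and contact force between right_blank and rest_board between 1 and 3.1 N and contact force between right_blank and left_blank below 0.1 N and horizontal distance between left_blank_mid and plan_mid below 0.04 m and z of left_blank_mid in the frame of plan_mid between 0.075 and 0.205 m and angle between left_blank_mid's own z axis and vertical below 0.2 rad and angle between the x axis of left_blank_mid and the x axis of plan_mid, either way round below 0.26 rad and contact force between left_blank and the fingers above 1 N and contact force between left_blank and plan below 0.1 N) or (z of left_blank_mid in the frame of rest_board_top between 0.018 and 0.032 m and x of left_blank_mid in the frame of rest_board_top between -0.11 and 0.11 m and y of left_blank_mid in the frame of rest_board_top between -0.14 and 0.14 m and angle between left_blank_mid's own z axis and vertical below 0.12 rad and contact force between left_blank and the fingers below 0.1 N and linear speed of each of left_blank, right_blank below 0.03 m/s and contact force between left_blank and rest_board between 1 and 3.1 N and contact force between left_blank and right_blank below 0.1 N and horizontal distance between right_blank_mid and plan_mid below 0.04 m and z of right_blank_mid in the frame of plan_mid between 0.075 and 0.205 m and angle between right_blank_mid's own z axis and vertical below 0.2 rad and angle between the x axis of right_blank_mid and the x axis of plan_mid, either way round below 0.26 rad and contact force between right_blank and the fingers above 1 N and contact force between right_blank and plan below 0.1 N))); the arm keeps its last pose, push and grip.
It fails at once if the glue jar is shifted more than 25 mm or knocked over (distance of glue_jar_mid from where it was at the start of the episode above 0.025 m).
It fails at once if the spool clamp is shifted more than 25 mm or knocked over (distance of spool_clamp_mid from where it was at the start of the episode above 0.025 m).
It fails at once if the brush is shifted more than 25 mm or knocked over (distance of brush_grip from where it was at the start of the episode above 0.025 m).
It fails at once if the left blank is dropped (falls free of the fingers faster than 0.6 m/s, some 20 mm) (linear speed of left_blank above 0.6 m/s and contact force between left_blank and the fingers below 0.1 N).
It fails at once if the right blank is dropped (falls free of the fingers faster than 0.6 m/s, some 20 mm) (linear speed of right_blank above 0.6 m/s and contact force between right_blank and the fingers below 0.1 N).
It also fails if it takes over 64 s, if anything falls off the work surface, if the arm or the gripper's body presses on something with over 40 N, if the wrist force passes 120 N, or if a joint passes its speed limit or range.

ROBOT

A 7-joint arm with a two-finger parallel gripper is mounted at the origin on the work surface. World frame = base frame: x ahead of the robot, y to its left, z up, the work surface at z = 0. Lengths are in mm, angles in rad, forces in N, time in s.
With the tool pointing down it reaches from about 400 to 875 mm from the base axis. Payload 19.3 kg.
Tool frame: the origin (TCP) lies midway between the tips of the shut fingers; the grasp point (between the pads) lies 19 mm behind it; z points along the fingers, y is the line along which they close (so a half turn about z gives the same grasp; the last joint's range is limited). The gripper opens to 85 mm and grips with 20 to 120 N. Pads are 22 mm wide; open, the fingers measure 114 mm over their backs; the gripper's body (76 mm by 85 mm) begins 54 mm behind the grasp point. The pads swing forward as they close: fully open they stand 13 mm farther back than shut.
Start: joints at [1.245, 0.521, -0.036, 1.599, 0.021, 1.021, -0.113], TCP at [158.109, -604.662, 231.291] pointing down, gripper open.
Joint ranges: [-2.91, 2.91], [-0.3, 2.13], [-1.5, 1.42], [0.17, 2.43], [-1.26, 4.41], [0.16, 1.93], [-2.52, 2.52]. Speed limits (rad/s): [1.89, 1.89, 2.39, 2.39, 3.01, 3.01, 3.01].

INTERFACE

Orientations are given as [roll, pitch, yaw] about the fixed x, y, z axes, in that order (R = Rz(yaw) Ry(pitch) Rx(roll)).
In Python, from station import bot gives the robot as it stands. The module is installed in compiled form; this text tells all that it offers.
- The arm moves only by the tool send_rows, never from a script. Its argument "steps" is a list of rows, each a list of 7 numbers: the turn, a rotation vector about the tool's x, y, z in degrees, then the shift along the tool's x, y, z in m, then the finger opening in m, from 0 to 0.0854. A call has 1 to 10 rows; each row shifts and turns the commanded pose from where the row before left it, along the tool's axes as they then stand; what a row does not reach is not made up. A row lasts 1/8 s, in which the tool goes at most 62.5 mm and 10.7 degrees, less where a joint would pass 70% of its speed; a pose out of reach is approached as far as the arm can. A call with a gripper value outside its range is refused whole. The fingers move at their own pace and stop on an object; "force" is the grip in N (left out, the last holds). Time passes only in rows, so rows that do not move let the fingers close. It gives the time, the measured TCP pose, the force, the opening and the grip force at its end, in the units of the state.
- bot.get_obs(): the state, without advancing time (a new reading comes with each control period).
- bot.snapshot(name): name is "scene" or "top"; returns a dict with "img" (480x640x3 uint8, red, green, blue), "K" (3x3 intrinsics, pixels), "k1" (the pictures are not rectified: a ray, as slopes to the right and down, at radius r is drawn at 1 + k1 r^2 times it, then the intrinsics apply), "world_from_camera" (4x4, takes a point from camera to world coordinates). Camera axes: x right, y down, z forward; pixel columns grow to the right and rows downward; lengths in mm; the calibration is good to about 2 mm. A picture is of the moment at which its call begins. There is no depth.
- bot.finish_job(): hands the job in; it is judged then, once.
The state is a dict: "time_s": time; "joint_pos": joint angles; "dq": joint speeds; "tau": joint torques, N m; "eef_pos": TCP position; "tcp_rot": TCP orientation; "contact_force": force on the tool from outside, world axes, zero at the start; "moment": the same for the moment, N m; "finger_gap": finger opening in mm; "grip_force": force on a finger pad.
Only numpy, scipy, OpenCV 4.12 (cv2) and the standard library are available. Lean on these libraries where they do the work, as an engineer would, in place of code of your own. Each camera call takes 0.05 s, during which the arm holds its last target. There are 200 camera calls.

## Working session

There is one attempt and no reset: what is moved stays moved. The work goes in short steps, Python scripts to look and compute and a tool call to move; the robot and the scene stay as the last step left them, time stands still between calls to the robot, and variables do not carry over. Pictures are saved under pics/ and viewed, at most 10 in all, crops included, and the job is handed in when it is done.

Besides the shell and the picture viewer there is one more tool, called after "Call:" as name(argument=value, ...), one argument or row to a line, values as JSON. send_rows: Moves the arm, as the interface text tells. Its arguments: {"type":"object","properties":{"steps":{"type":"array"},"force":{"type":"number"}},"required":["steps"]}

```bash
mkdir -p pics
python3 - <<'E'
from station import bot
import cv2,numpy as np
o=bot.get_obs();print({k:np.round(v,3).tolist() for k,v in o.items()})
for n in("scene","top"):
    s=bot.snapshot(n);cv2.imwrite(f"pics/{n}0.png",s["img"][:,:,::-1]);print(s["K"],s["k1"],s["world_from_camera"])
E
```

```text
{'time_s': 0.0, 'joint_pos': [1.245, 0.522, -0.036, 1.6, 0.021, 1.021, -0.113], 'dq': [-0.001, 0.0, 0.0, 0.001, 0.001, -0.001, -0.0], 'tau': [-0.001, -92.714, 1.979, -36.993, 0.018, 0.008, -0.0], 'eef_pos': [158.013, -604.362, 230.732], 'tcp_rot': [-3.14, 0.0, 0.256], 'contact_force': [-0.604, 0.06, 0.455], 'moment': [0.02, -0.034, -0.01], 'grip_force': 0.0, 'finger_gap': 85.414}
[[564.33568713   0.         320.92162172]
 [  0.         564.33568713 241.20793511]
 [  0.           0.           1.        ]] -0.10477276815652045 [[ 7.58065133e-01  4.80425473e-01 -4.41053986e-01  1.04453057e+03]
 [ 6.51883272e-01 -5.78531595e-01  4.90254416e-01 -4.43863323e+02]
 [-1.96329565e-02 -6.59160495e-01 -7.51745960e-01  8.78531592e+02]
 [ 0.00000000e+00  0.00000000e+00  0.00000000e+00  1.00000000e+00]]
[[485.31779924   0.         317.11254651]
 [  0.         485.31779924 244.5088183 ]
 [  0.           0.           1.        ]] -0.11545220567414566 [[-2.70224612e-02 -9.84418418e-01  1.73753174e-01  4.00517679e+02]
 [-9.99633855e-01  2.63687854e-02 -6.06981211e-03  9.06677840e+01]
 [ 1.39357469e-03 -1.73853576e-01 -9.84770528e-01  9.82268773e+02]
 [ 0.00000000e+00  0.00000000e+00  0.00000000e+00  1.00000000e+00]]
```

View pics/scene0.png

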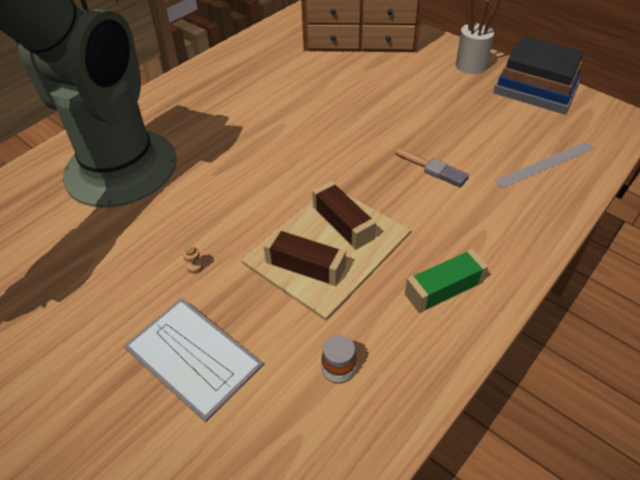

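View pics/top0.png

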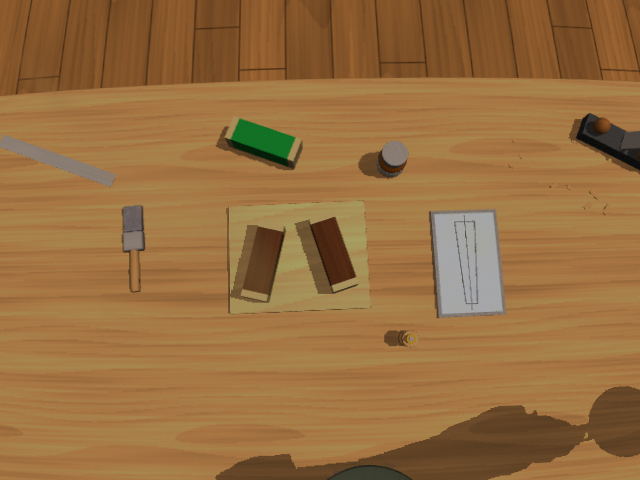

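Run:
```python
import cv2,numpy as np
a=cv2.imread("pics/scene0.png")[170:330,235:435];b=cv2.imread("pics/top0.png")[190:325,215:385]
a=cv2.resize(a,None,fx=2.9,fy=2.9,interpolation=cv2.INTER_CUBIC)[:, :]
a=cv2.resize(a,(400,320));b=cv2.resize(b,(400,318))
cv2.imwrite("pics/c.png",np.hstack([a[:318],b]))
for n in("scene0","top0"):
    h=cv2.imread(f"pics/{n}.png");H=cv2.cvtColor(h,cv2.COLOR_BGR2HSV)
    for p in ([(285,265),(305,244),(338,222),(345,205),(300,250),(310,275)] if n=="scene0" else [(263,245),(255,270),(250,240),(333,250),(322,250),(280,240),(258,296),(345,286)]):
        print(n,p,H[p[1],p[0]])
```

```text
scene0 (285, 265) [  8 164  45]
scene0 (305, 244) [  9 173  65]
scene0 (338, 222) [  9 165  37]
scene0 (345, 205) [  9 171  70]
scene0 (300, 250) [  8 169  74]
scene0 (310, 275) [  8 172  43]
top0 (263, 245) [ 13 174  85]
top0 (255, 270) [ 13 156  95]
top0 (250, 240) [ 17 140 113]
top0 (333, 250) [ 12 214  75]
top0 (322, 250) [ 11 200  74]
top0 (280, 240) [ 12 186  70]
top0 (258, 296) [ 20 118 164]
top0 (345, 286) [ 21 112 168]
```

View pics/c.png

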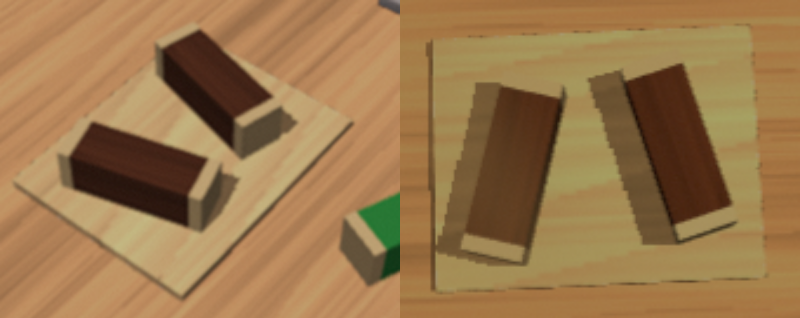

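```bash
cat > h.py <<'E'
import cv2,numpy as np
from station import bot
def ray(s,p):
    K,k=s["K"],s["k1"];d=np.array([(p[0]-K[0,2])/K[0,0],(p[1]-K[1,2])/K[1,1]]);u=d.copy()
    for _ in range(20):u=d/(1+k*(u@u))
    T=s["world_from_camera"];r=T[:3,:3]@[u[0],u[1],1];return T[:3,3],r/np.linalg.norm(r)
def onz(s,p,z):
    o,r=ray(s,p);return o+r*(z-o[2])/r[2]
def tri(s1,p1,s2,p2):
    a,r=ray(s1,p1);b,q=ray(s2,p2);t=np.linalg.lstsq(np.c_[r,-q],b-a,rcond=None)[0]
    x,y=a+r*t[0],b+q*t[1];return (x+y)/2,np.linalg.norm(x-y)
def blobs(m,amin):
    m=cv2.morphologyEx(m.astype(np.uint8)*255,cv2.MORPH_OPEN,np.ones((3,3)))
    return [c for c in cv2.findContours(m,cv2.RETR_EXTERNAL,cv2.CHAIN_APPROX_NONE)[0] if cv2.contourArea(c)>amin]
E
python3 - <<'E'
from h import *
S={n:bot.snapshot(n) for n in("scene","top")}
C={}
for n,s in S.items():
    H=cv2.cvtColor(s["img"],cv2.COLOR_RGB2HSV).astype(int);h,sa,v=H[...,0],H[...,1],H[...,2]
    roi=np.zeros(h.shape,bool)
    if n=="scene": roi[170:330,240:430]=1; m=roi&(h<=13)&(sa>140)&(v>55)&(v<105)
    else: roi[195:320,225:375]=1; m=roi&(h<=15)&(sa>145)&(v>55)&(v<112)
    cv2.imwrite(f"pics/m_{n}.png",m.astype(np.uint8)*255)
    for c in blobs(m,300):
        q=cv2.boxPoints(cv2.minAreaRect(c));M=cv2.moments(c);ce=(M['m10']/M['m00'],M['m01']/M['m00'])
        ap=cv2.approxPolyDP(cv2.convexHull(c),4,True)[:,0]
        w=np.array([onz(s,p,62)[:2] for p in c[:,0]],np.float32);r=cv2.minAreaRect(w)
        print(n,np.round(ce,1),cv2.contourArea(c),ap.tolist(),"world",np.round(r[0],1),np.round(r[1],1),round(r[2],1),onz(s,ce,62).round(1))
        C.setdefault(n,[]).append(ce)
    g=(roi if 0 else True)&(v>120)
for a in C['scene']:
    for b in C['top']:print(a,b,tri(S['scene'],a,S['top'],b))
# plan (pale, low saturation)
for n,s in S.items():
    H=cv2.cvtColor(s["img"],cv2.COLOR_RGB2HSV).astype(int)
    m=(H[...,1]<60)&(H[...,2]>120)
    for c in blobs(m,2500):
        w=np.array([onz(s,p,6)[:2] for p in c[:,0]],np.float32);r=cv2.minAreaRect(w);print("plan",n,r,cv2.boundingRect(c))
for nm,p in (("clamp",(408,338)),("jar",(393,150))): print(nm,onz(S["top"],p,60),)
print([onz(S["top"],p,12).round(0)[:2].tolist() for p in [(228,206),(364,201),(370,308),(229,313)]])
E
```

```text
scene [304.2 249.2] 1139.0 [[272, 245], [284, 232], [336, 252], [323, 266]] world [552.9  53.2] [120.6  48.3] 16.8 [554.2  53.   62. ]
scene [343.1 206.4] 929.0 [[318, 194], [336, 186], [368, 219], [350, 227]] world [537.2 189.6] [ 49.2 119. ] 75.4 [538.9 188.9  62. ]
top [262.5 259.9] 1589.0 [[257, 227], [281, 232], [268, 293], [243, 288]] world [536.1 189.4] [ 53.2 123.8] 76.2 [535.7 190.6  62. ]
top [333.  250.7] 1538.5 [[335, 218], [354, 277], [331, 284], [312, 224]] world [551.  55.] [123.6  49.1] 17.1 [550.1  54.8  62. ]
(304.2284167398302, 249.17866549604918) (262.46538703587163, 259.92521501992866) (array([520.22336047, 157.89928468, -32.62124858]), np.float64(102.51020669948475))
(304.2284167398302, 249.17866549604918) (332.97833387498645, 250.66374173978983) (array([551.19222602,  55.16081838,  57.6768767 ]), np.float64(1.283019252629261))
(343.14657337639034, 206.41747398636525) (262.46538703587163, 259.92521501992866) (array([536.48466556, 191.2541235 ,  58.46239492]), np.float64(0.8232688236674459))
(343.14657337639034, 206.41747398636525) (332.97833387498645, 250.66374173978983) (array([566.44212525,  87.31905978, 151.66475047]), np.float64(84.45027082871792))
plan scene ((529.1455078125, -223.579345703125), (217.30503845214844, 139.70748901367188), 0.5967755913734436) (125, 299, 136, 119)
plan top ((528.283203125, -223.8141326904297), (218.60556030273438, 137.88943481445312), 0.8475461006164551) (432, 210, 73, 107)
clamp [380.04016508 -81.19278866  60.        ]
jar [752.37701946 -73.03322179  60.        ]
[[657.0, 267.0], [660.0, -15.0], [441.0, -17.0], [438.0, 264.0]]
```

Call:
send_rows(
  steps=[
    [0,0,7.35,0,0,0,0.085],
    [0,0,7.35,0,0,0,0.085],
    [0,0,0,0.036,-0.032,0,0.085],
    [0,0,0,0.036,-0.032,0,0.085],
    [0,0,0,0.036,-0.032,0,0.085],
    [0,0,0,0.036,-0.032,0,0.085],
    [0,0,0,0.036,-0.032,0,0.085],
    [0,0,0,0.036,-0.032,0,0.085],
    [0,0,0,0.036,-0.032,0,0.085],
    [0,0,0,0.036,-0.032,0,0.085],
  ],
  force=60,
)

```text
time_s: 1.45
eef_pos: [447.3, -347.8, 231.3]
tcp_rot: [3.142, 0.0, -0.001]
contact_force: [0.1, 0.0, -0.6]
finger_gap: 84.8
grip_force: 0.0
```

Call:
send_rows(
  steps=[
    [0,0,0,0.009,-0.054,0,0.085],
    [0,0,0,0.009,-0.054,0,0.085],
    [0,0,0,0.009,-0.054,0,0.085],
    [0,0,0,0.009,-0.054,0,0.085],
    [0,0,0,0.009,-0.054,0,0.085],
    [0,0,0,0.009,-0.054,0,0.085],
    [0,0,0,0.009,-0.054,0,0.085],
    [0,0,0,0.009,-0.054,0,0.085],
    [0,0,0,0.009,-0.054,0,0.085],
    [0,0,0,0.009,-0.054,0,0.085],
  ],
)

```text
time_s: 2.7
eef_pos: [536.8, 192.7, 231.3]
tcp_rot: [3.142, -0.0, -0.001]
contact_force: [0.4, -0.5, -0.1]
finger_gap: 84.8
grip_force: 0.0
```

Call:
send_rows(
  steps=[
    [0,0,7.1,0,0,0,0.085],
    [0,0,7.1,0,0,0,0.085],
    [0,0,0,0,0,0,0.085],
    [0,0,0,0,0,0,0.085],
  ],
)

```text
time_s: 3.2
eef_pos: [536.7, 190.9, 231.3]
tcp_rot: [3.142, 0.0, -0.246]
contact_force: [0.2, -0.0, -0.6]
finger_gap: 84.9
grip_force: 0.0
```

Call:
send_rows(
  steps=[
    [0,0,0,0,0,0.035,0.085],
    [0,0,0,0,0,0.035,0.085],
    [0,0,0,0,0,0.035,0.085],
    [0,0,0,0,0,0.035,0.085],
    [0,0,0,0,0,0.025,0.085],
    [0,0,0,0,0,0.02,0.085],
    [0,0,0,0,0,0.016,0.085],
    [0,0,0,0,0,0.01,0.085],
    [0,0,0,0,0,0,0.085],
    [0,0,0,0,0,0,0.085],
  ],
)

```text
time_s: 4.45
eef_pos: [537.1, 191.2, 20.9]
tcp_rot: [-3.141, -0.001, -0.249]
contact_force: [0.4, 0.2, 0.0]
finger_gap: 85.1
grip_force: 0.0
```

Call:
send_rows(
  steps=[
    [0,0,0,0,0,0,0.06],
    [0,0,0,0,0,0,0.04],
    [0,0,0,0,0,0,0.04],
    [0,0,0,0,0,0,0.04],
    [0,0,0,0,0,0,0.04],
    [0,0,0,0,0,0,0.04],
  ],
)

```text
time_s: 5.2
eef_pos: [537.0, 191.1, 20.9]
tcp_rot: [-3.141, -0.001, -0.249]
contact_force: [-2.2, -0.2, 7.8]
finger_gap: 49.3
grip_force: 62.7
```

Call:
send_rows(
  steps=[
    [0,0,0,0,0,-0.005,0.04],
    [0,0,0,0,0,-0.01,0.04],
    [0,0,0,0,0,-0.015,0.04],
    [0,0,0,0,0,-0.015,0.04],
    [0,0,0,0,0,-0.01,0.04],
    [0,0,0,0,0,-0.005,0.04],
    [0,0,0,0,0,0,0.04],
    [0,0,0,0,0,0,0.04],
    [0,0,0,0,0,0,0.04],
    [0,0,0,0,0,0,0.04],
  ],
)

```text
time_s: 6.45
eef_pos: [536.6, 191.0, 80.0]
tcp_rot: [3.141, 0.0, -0.249]
contact_force: [0.5, -0.2, -3.2]
finger_gap: 49.7
grip_force: 62.7
```

Call:
send_rows(
  steps=[
    [0,0,0,0,0,0,0.04],
    [0,0,0,0,0,0,0.04],
  ],
)

```text
time_s: 6.7
eef_pos: [536.7, 191.0, 80.3]
tcp_rot: [3.142, 0.0, -0.249]
contact_force: [-0.7, 0.7, -4.2]
finger_gap: 49.2
grip_force: 62.7
```

Call:
send_rows(
  steps=[
    [0,0,0,0,0,0,0.04],
    [0,0,0,0,0,0,0.04],
  ],
)

```text
time_s: 6.95
eef_pos: [536.8, 191.0, 80.3]
tcp_rot: [-3.142, -0.0, -0.249]
contact_force: [-0.4, -0.1, -4.5]
finger_gap: 49.2
grip_force: 62.7
```

Run:
```python
from h import *
for i in range(4):
    s=bot.snapshot("scene");o=bot.get_obs();print(np.round(o["contact_force"],2),np.round(o["moment"],3),np.round(o["tau"],2),o["finger_gap"])
cv2.imwrite("pics/l1.png",s["img"][120:330,200:440,::-1])
```

```text
[-0.   -0.3  -4.17] [-0.012 -0.026  0.007] [-0.000e+00 -9.521e+01 -4.100e-01 -2.719e+01  1.000e-02  0.000e+00
 -0.000e+00] 49.29201523013659
[ 0.53 -0.15 -3.55] [-0.064 -0.002  0.01 ] [ 0.000e+00 -9.521e+01 -4.100e-01 -2.719e+01  1.000e-02  0.000e+00
 -0.000e+00] 49.831290263600295
[-0.39 -0.88 -3.71] [-0.007  0.024 -0.023] [-0.000e+00 -9.521e+01 -4.100e-01 -2.719e+01  1.000e-02  0.000e+00
  0.000e+00] 49.07606691027236
[ 0.05 -0.65 -3.51] [-0.025  0.034 -0.042] [-0.000e+00 -9.522e+01 -4.100e-01 -2.719e+01  1.000e-02  0.000e+00
 -0.000e+00] 49.216547511874616
```

View pics/l1.png

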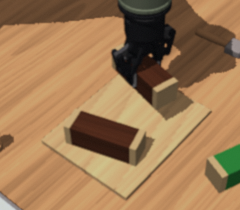

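The left blank hangs level in the fingers, clear of the board (crop about (155,85)). It weighs about 3.8 N, so it is probably the heavier one. I'll set it back down now.

Call:
send_rows(
  steps=[
    [0,0,0,0,0,0.01,0.04],
    [0,0,0,0,0,0.012,0.04],
    [0,0,0,0,0,0.012,0.04],
    [0,0,0,0,0,0.01,0.04],
    [0,0,0,0,0,0.006,0.04],
    [0,0,0,0,0,0.004,0.04],
    [0,0,0,0,0,0.003,0.04],
    [0,0,0,0,0,0.002,0.04],
    [0,0,0,0,0,0.001,0.04],
    [0,0,0,0,0,0,0.04],
  ],
)

```text
time_s: 8.4
eef_pos: [536.8, 191.1, 20.9]
tcp_rot: [-3.141, -0.0, -0.249]
contact_force: [-2.0, -0.8, 4.5]
finger_gap: 49.6
grip_force: 63.6
```

Call:
send_rows(
  steps=[
    [0,0,0,0,0,0,0.05],
    [0,0,0,0,0,0,0.06],
    [0,0,0,0,0,0,0.085],
    [0,0,0,0,0,0,0.085],
    [0,0,0,0,0,0,0.085],
    [0,0,0,0,0,0,0.085],
    [0,0,0,0,0,0,0.085],
  ],
)

```text
time_s: 9.28
eef_pos: [536.8, 191.1, 20.3]
tcp_rot: [-3.142, -0.0, -0.249]
contact_force: [0.2, 0.1, -0.1]
finger_gap: 85.0
grip_force: 0.0
```

Call:
send_rows(
  steps=[
    [0,0,0,0,0,-0.01,0.085],
    [0,0,0,0,0,-0.02,0.085],
    [0,0,0,0,0,-0.03,0.085],
    [0,0,0,0,0,-0.03,0.085],
    [0,0,0,0,0,-0.03,0.085],
    [0,0,0,0,0,-0.02,0.085],
    [0,0,0,0,0,0,0.085],
  ],
)

```text
time_s: 10.15
eef_pos: [537.5, 191.3, 162.2]
tcp_rot: [-3.14, -0.002, -0.249]
contact_force: [0.3, 0.8, -0.4]
finger_gap: 84.8
grip_force: 0.0
```

Call:
send_rows(
  steps=[
    [0,0,-7.8,0,0,0,0.085],
    [0,0,-7.8,0,0,0,0.085],
    [0,0,-7.8,0,0,0,0.085],
    [0,0,-7.8,0,0,0,0.085],
    [0,0,0,-0.0066,0.0336,0,0.085],
    [0,0,0,-0.0066,0.0336,0,0.085],
    [0,0,0,-0.0066,0.0336,0,0.085],
    [0,0,0,-0.0066,0.0336,0,0.085],
    [0,0,0,0,0,0,0.085],
    [0,0,0,0,0,0,0.085],
  ],
)

```text
time_s: 11.4
eef_pos: [550.4, 55.4, 160.0]
tcp_rot: [-3.141, 0.0, 0.296]
contact_force: [-0.3, 1.7, 0.7]
finger_gap: 85.1
grip_force: 0.0
```

Run:
```python
from h import *
s=bot.snapshot("scene");cv2.imwrite("pics/l2.png",s["img"][120:330,200:440,::-1])
o=bot.get_obs();print(o["eef_pos"],o["tcp_rot"])
```

```text
[550.46310619  55.7765264  160.07228637] [-3.14102011e+00  2.26204415e-04  2.96950810e-01]
```

View pics/l2.png

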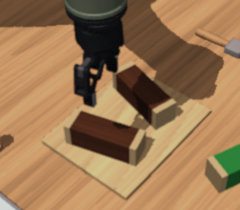

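The left blank lies flat on the board again at crop (145,92), and the open gripper is above the right blank at (103,135).

Call:
send_rows(
  steps=[
    [0,0,0,0,0,0.03,0.085],
    [0,0,0,0,0,0.03,0.085],
    [0,0,0,0,0,0.03,0.085],
    [0,0,0,0,0,0.02,0.085],
    [0,0,0,0,0,0.014,0.085],
    [0,0,0,0,0,0.01,0.085],
    [0,0,0,0,0,0.005,0.085],
    [0,0,0,0,0,0,0.085],
  ],
)

```text
time_s: 12.45
eef_pos: [550.8, 54.9, 21.4]
tcp_rot: [-3.142, -0.0, 0.296]
contact_force: [0.4, -0.3, 0.4]
finger_gap: 84.7
grip_force: 0.0
```

Call:
send_rows(
  steps=[
    [0,0,0,0,0,0,0.06],
    [0,0,0,0,0,0,0.04],
    [0,0,0,0,0,0,0.04],
    [0,0,0,0,0,0,0.04],
    [0,0,0,0,0,0,0.04],
    [0,0,0,0,0,0,0.04],
  ],
)

```text
time_s: 13.2
eef_pos: [551.0, 54.7, 21.9]
tcp_rot: [3.141, -0.001, 0.296]
contact_force: [-1.3, -0.9, 6.8]
finger_gap: 49.4
grip_force: 62.7
```

Call:
send_rows(
  steps=[
    [0,0,0,0,0,-0.005,0.04],
    [0,0,0,0,0,-0.01,0.04],
    [0,0,0,0,0,-0.015,0.04],
    [0,0,0,0,0,-0.015,0.04],
    [0,0,0,0,0,-0.01,0.04],
    [0,0,0,0,0,-0.005,0.04],
    [0,0,0,0,0,0,0.04],
    [0,0,0,0,0,0,0.04],
    [0,0,0,0,0,0,0.04],
    [0,0,0,0,0,0,0.04],
  ],
)

```text
time_s: 14.45
eef_pos: [550.6, 54.8, 81.0]
tcp_rot: [-3.141, 0.0, 0.296]
contact_force: [0.5, -0.1, -2.3]
finger_gap: 49.5
grip_force: 62.3
```

Run:
```python
from h import *
for i in range(8):
    s=bot.snapshot("scene");o=bot.get_obs();print(np.round(o["contact_force"],2),o["finger_gap"],o["eef_pos"])
```

```text
[-0.29 -0.94 -1.82] 48.895625156704426 [550.60889277  54.75541011  81.12568756]
[-0.14  0.19 -2.26] 49.46740666926783 [550.65492486  54.80315454  81.17693768]
[-0.31 -0.29 -1.58] 49.52493999265578 [550.63902888  54.8058689   81.20461435]
[-0.43 -0.41 -2.32] 49.50322818580474 [550.68843501  54.81042173  81.26414495]
[ 0.04 -0.38 -1.92] 49.5049304407523 [550.66263049  54.77039157  81.26109685]
[-0.15  0.2  -2.16] 49.63937662554797 [550.69779875  54.73427926  81.28957771]
[ 0.53 -0.17 -2.07] 49.57709731066834 [550.66924237  54.75157254  81.2890857 ]
[ 0.03 -0.62 -2.98] 49.53244602793667 [550.70389341  54.79233936  81.32769542]
```

The right blank weighs about 2.1 N against 3.8 N, so the left is the heavier. I'll set the right one back.

Call:
send_rows(
  steps=[
    [0,0,0,0,0,0.01,0.04],
    [0,0,0,0,0,0.012,0.04],
    [0,0,0,0,0,0.012,0.04],
    [0,0,0,0,0,0.01,0.04],
    [0,0,0,0,0,0.006,0.04],
    [0,0,0,0,0,0.004,0.04],
    [0,0,0,0,0,0.003,0.04],
    [0,0,0,0,0,0.002,0.04],
    [0,0,0,0,0,0.001,0.04],
    [0,0,0,0,0,0,0.04],
  ],
)

```text
time_s: 16.1
eef_pos: [550.8, 54.8, 21.9]
tcp_rot: [3.141, -0.0, 0.296]
contact_force: [-2.8, -0.1, 8.4]
finger_gap: 49.6
grip_force: 63.3
```

Call:
send_rows(
  steps=[
    [0,0,0,0,0,0,0.05],
    [0,0,0,0,0,0,0.06],
    [0,0,0,0,0,0,0.085],
    [0,0,0,0,0,0,0.085],
    [0,0,0,0,0,0,0.085],
    [0,0,0,0,0,0,0.085],
    [0,0,0,0,0,0,0.085],
  ],
)

```text
time_s: 16.98
eef_pos: [550.7, 54.7, 21.3]
tcp_rot: [-3.142, 0.0, 0.296]
contact_force: [-0.3, -0.0, 0.3]
finger_gap: 85.1
grip_force: 0.0
```

Call:
send_rows(
  steps=[
    [0,0,0,0,0,-0.01,0.085],
    [0,0,0,0,0,-0.02,0.085],
    [0,0,0,0,0,-0.03,0.085],
    [0,0,0,0,0,-0.03,0.085],
    [0,0,0,0,0,-0.03,0.085],
    [0,0,0,0,0,-0.02,0.085],
    [0,0,0,0,0,0,0.085],
  ],
)

```text
time_s: 17.85
eef_pos: [551.4, 54.8, 163.2]
tcp_rot: [3.141, -0.003, 0.296]
contact_force: [0.8, -0.5, -0.7]
finger_gap: 85.1
grip_force: 0.0
```

Call:
send_rows(
  steps=[
    [0,0,0,0.0066,-0.0336,0,0.085],
    [0,0,0,0.0066,-0.0336,0,0.085],
    [0,0,0,0.0066,-0.0336,0,0.085],
    [0,0,0,0.0066,-0.0336,0,0.085],
    [0,0,7.8,0,0,0,0.085],
    [0,0,7.8,0,0,0,0.085],
    [0,0,7.8,0,0,0,0.085],
    [0,0,7.8,0,0,0,0.085],
    [0,0,0,0,0,0,0.085],
    [0,0,0,0,0,0,0.085],
  ],
)

```text
time_s: 19.1
eef_pos: [536.5, 191.0, 161.0]
tcp_rot: [3.141, 0.0, -0.245]
contact_force: [-0.8, -0.0, -1.1]
finger_gap: 85.2
grip_force: 0.0
```

Run:
```python
from h import *
s=bot.snapshot("scene");cv2.imwrite("pics/l3.png",s["img"][120:330,200:440,::-1])
o=bot.get_obs();print(o["eef_pos"],o["tcp_rot"])
```

```text
[536.62669781 191.00621755 161.09440685] [ 3.14144434e+00  3.06956293e-04 -2.45907787e-01]
```

View pics/l3.png

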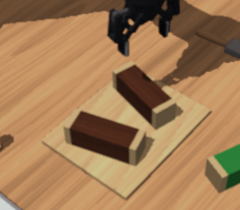

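Both blanks lie flat, the right at crop (103,137) and the left at (145,92), with the gripper above the left. I'll grasp it and lift to about 230 mm.

Call:
send_rows(
  steps=[
    [0,0,0,0,0,0.03,0.085],
    [0,0,0,0,0,0.03,0.085],
    [0,0,0,0,0,0.03,0.085],
    [0,0,0,0,0,0.02,0.085],
    [0,0,0,0,0,0.014,0.085],
    [0,0,0,0,0,0.01,0.085],
    [0,0,0,0,0,0.006,0.085],
    [0,0,0,0,0,0,0.085],
  ],
)

```text
time_s: 20.15
eef_pos: [536.8, 191.1, 21.3]
tcp_rot: [-3.142, -0.0, -0.248]
contact_force: [-0.7, 0.1, -0.7]
finger_gap: 84.9
grip_force: 0.0
```

Call:
send_rows(
  steps=[
    [0,0,0,0,0,0,0.06],
    [0,0,0,0,0,0,0.04],
    [0,0,0,0,0,0,0.04],
    [0,0,0,0,0,0,0.04],
    [0,0,0,0,0,0,0.04],
    [0,0,0,0,0,0,0.04],
  ],
)

```text
time_s: 20.9
eef_pos: [537.0, 191.1, 21.9]
tcp_rot: [-3.141, -0.001, -0.249]
contact_force: [-1.5, -0.4, 6.5]
finger_gap: 49.8
grip_force: 62.7
```

Call:
send_rows(
  steps=[
    [0,0,0,0,0,-0.005,0.04],
    [0,0,0,0,0,-0.01,0.04],
    [0,0,0,0,0,-0.015,0.04],
    [0,0,0,0,0,-0.02,0.04],
    [0,0,0,0,0,-0.025,0.04],
    [0,0,0,0,0,-0.025,0.04],
    [0,0,0,0,0,-0.025,0.04],
    [0,0,0,0,0,-0.015,0.04],
    [0,0,0,0,0,-0.01,0.04],
    [0,0,0,0,0,0,0.04],
  ],
)

```text
time_s: 22.15
eef_pos: [536.9, 191.1, 171.6]
tcp_rot: [-3.141, -0.0, -0.249]
contact_force: [0.2, -0.3, -4.4]
finger_gap: 49.4
grip_force: 62.7
```

Call:
send_rows(
  steps=[
    [0,0,-7,0,0,0,0.04],
    [0,0,-7,0,0,0,0.04],
    [0,0,0,0,0,0,0.04],
    [0,0,0,0,0,0,0.04],
  ],
)

```text
time_s: 22.65
eef_pos: [536.6, 190.9, 170.8]
tcp_rot: [3.141, 0.001, -0.007]
contact_force: [0.8, -0.4, -3.4]
finger_gap: 49.5
grip_force: 62.8
```

Call:
send_rows(
  steps=[
    [0,0,-0.4,-0.0005,0.01,0,0.04],
    [0,0,0,-0.0005,0.02,0,0.04],
    [0,0,0,-0.0005,0.028,0,0.04],
    [0,0,0,-0.0005,0.028,0,0.04],
    [0,0,0,-0.0005,0.028,0,0.04],
    [0,0,0,-0.0005,0.028,0,0.04],
    [0,0,0,-0.0005,0.028,0,0.04],
    [0,0,0,-0.0005,0.028,0,0.04],
    [0,0,0,-0.0005,0.028,0,0.04],
    [0,0,0,-0.0005,0.028,0,0.04],
  ],
)

```text
time_s: 23.9
eef_pos: [531.7, -65.4, 171.4]
tcp_rot: [3.141, 0.0, 0.001]
contact_force: [0.7, -0.4, -4.2]
finger_gap: 49.3
grip_force: 62.9
```

Call:
send_rows(
  steps=[
    [0,0,0,-0.0005,0.028,0,0.04],
    [0,0,0,-0.0005,0.028,0,0.04],
    [0,0,0,-0.0005,0.028,0,0.04],
    [0,0,0,-0.0005,0.028,0,0.04],
    [0,0,0,-0.0005,0.028,0,0.04],
    [0,0,0,-0.0005,0.02,0,0.04],
    [0,0,0,0,0.012,0,0.04],
    [0,0,0,0,0.007,0,0.04],
    [0,0,0,0,0,0,0.04],
  ],
)

```text
time_s: 25.02
eef_pos: [529.9, -241.8, 171.2]
tcp_rot: [-3.141, 0.0, 0.003]
contact_force: [-0.3, -0.2, -3.3]
finger_gap: 49.2
grip_force: 63.0
```

Call:
send_rows(
  steps=[
    [0,0,0,0,0,0.005,0.04],
    [0,0,0,0,0,0.01,0.04],
    [0,0,0,0,0,0.015,0.04],
    [0,0,0,0,0,0.012,0.04],
    [0,0,0,0,0,0.008,0.04],
    [0,0,0,0,0,0.005,0.04],
    [0,0,0,0,0,0,0.04],
    [0,0,0,0,0,0,0.04],
    [0,0,0,0,0,0,0.04],
    [0,0,0,0,0,0,0.04],
  ],
)

```text
time_s: 26.28
eef_pos: [529.9, -242.0, 116.5]
tcp_rot: [3.141, -0.0, 0.003]
contact_force: [-0.1, 0.2, -4.5]
finger_gap: 49.4
grip_force: 63.0
```

Run:
```python
from h import *
s=bot.snapshot("scene");t=bot.snapshot("top")
cv2.imwrite("pics/e.png",np.hstack([s["img"][120:440,60:460],t["img"][130:450,200:600]])[...,::-1])
o=bot.get_obs();print(o["eef_pos"],o["tcp_rot"],o["contact_force"],o["dq"])
```

```text
[ 529.87082746 -241.98834405  116.42501338] [ 3.14154470e+00 -1.55646374e-04  2.71895651e-03] [ 0.46782349 -0.23877282 -4.53030461] [ 1.18136178e-03  7.89629966e-05 -9.92638785e-04 -5.61691590e-05
  8.78967347e-04  9.40420901e-04  2.46589141e-04]
```

View pics/e.png

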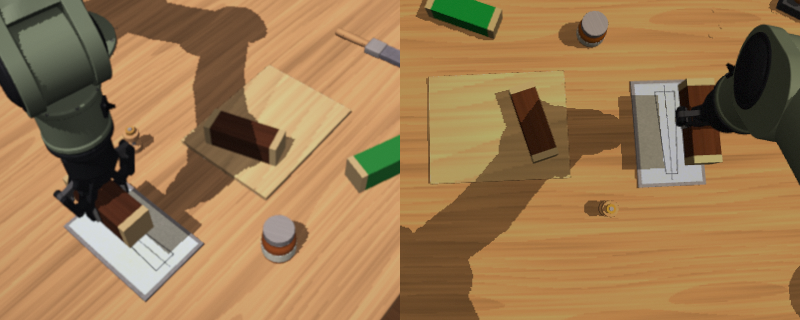

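The heavy blank hangs level over the plan (right view, about (700,120)), and the right blank lies flat on the board (532,123). The held blank is 18 mm too far in −y, so I'll correct that.

Call:
send_rows(
  steps=[
    [0,0,0,0,-0.005,0,0.04],
    [0,0,0,0,-0.008,0,0.04],
    [0,0,0,0,-0.005,0,0.04],
    [0,0,0,0,0,0,0.04],
    [0,0,0,0,0,0,0.04],
    [0,0,0,0,0,0,0.04],
    [0,0,0,0,0,0,0.04],
    [0,0,0,0,0,0,0.04],
  ],
)

```text
time_s: 27.38
eef_pos: [529.8, -224.1, 116.3]
tcp_rot: [3.142, -0.0, 0.003]
contact_force: [0.2, -0.3, -5.4]
finger_gap: 49.6
grip_force: 63.0
```

Run:
```python
from station import bot
o=bot.get_obs();print(o["eef_pos"],o["tcp_rot"],o["contact_force"]);print(bot.finish_job())
```

```text
[ 529.78124527 -224.06861407  116.28808862] [ 3.14158768e+00 -2.62974762e-06  2.57878136e-03] [ 0.18271684 -0.30159858 -5.36472594]
the job is handed in; nothing more can be done
None
```

I handed the job in with the left blank (the heavier, about 3.8 N against 2.1 N) held level about 100 mm above the middle of the plan along its centre line, and the right blank lying flat on the rest board; the hand-in returned no verdict.

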